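# Turn the reversed battery round in its charging sleeve

### The arm

A 6-joint arm with a two-finger parallel gripper is mounted at the origin on the work surface. World frame = base frame: x ahead of the robot, y to its left, z up, the work surface at z = 0. Lengths are in m, angles in rad, forces in N, time in s.
With the tool pointing down it reaches from about 0.35 to 0.775 m from the base axis. Payload 7.3 kg.
Tool frame: the origin (TCP) lies on the centre line of the jaws, within the pads' length; the fingertips stand 14 mm ahead of it and the grasp point (between the pads) lies 5 mm behind it; z points along the fingers, y is the direction in which the jaws open and shut (so a half turn about z gives the same grasp; the last joint's range is limited). The gripper opens to 92 mm and grips with 3 to 60 N. Pads are 19 mm wide; open, the fingers measure 130 mm over their backs; the gripper's body (75 mm by 190 mm) begins 47 mm behind the grasp point.
Start: joints at [-1.285, 0.342, 1.524, -0, 1.275, -0.146], TCP at [0.22, -0.477, 0.241] pointing down, gripper open.
Joint ranges: [-2.53, 2.53], [-0.77, 2.02], [0.04, 2.7], [-1, 4.14], [0.28, 2.66], [-3.11, 3.11]. Speed limits (rad/s): [2.57, 2.57, 3.14, 3.14, 3.14, 3.14].

### API

Orientations are given as [roll, pitch, yaw] about the fixed x, y, z axes, in that order (R = Rz(yaw) Ry(pitch) Rx(roll)).
In Python, from cell import telemetry, cams, robot gives the robot as it stands.
- The arm moves only by the tool servo_tool, never from a script. Its argument "targets" is text: rows parted by semicolons, each of 4 numbers parted by spaces: the shift along the tool's x, y, z in mm, then the turn about the tool's z in rad. In form: x y z yaw; .... A call has 1 to 20 rows; each row shifts and turns the pose as measured when the row begins, along the tool's axes as they then stand; what a row does not reach is not made up. A row lasts 1/8 s, in which the tool goes at most 62.5 mm and 10.7 degrees, less where a joint would pass 70% of its speed; a pose out of reach is approached as far as the arm can. A call with a gripper value outside its range is refused whole. "hand" is the opening, from 0 (shut) to 1 (fully open), set as the call begins (left out, the last holds). The fingers move at their own pace and stop on an object; "squeeze" is the grip in N (left out, the last holds). Time passes only in rows, so rows that do not move let the fingers close. It gives the time, the measured TCP pose, the force and the opening at its end, in the units of the state.
- telemetry.observe(): the state, without advancing time (a new reading comes with each control period).
- cams.read_camera(name): name is "scene" or "top"; returns a dict with "color" (480x640x3 uint8, red, green, blue), "K" (3x3 intrinsics, pixels), "R" (3x3) and "t" (3): a world point X has camera coordinates R X + t. Camera axes: x right, y down, z forward; pixel columns grow to the right and rows downward; lengths in m; the calibration is good to about 2 mm. A picture is of the moment at which its call begins. There is no depth.
- robot.hand_in(): hands the job in, once; it reports no verdict.
Trained networks look in a picture, given as the dict that the camera call returned (one of the last four; its "shot" number tells which), for a name from the list of things; names that differ only in an ending like _2 or _b are one class to them, and where a whole thing is asked for, a point or a joint stands for the part that bears it (a point fixed in the world has none). Each returns a list of dicts, best first, with "score" (0 to 1); they miss things now and then, are a little off and sometimes report something else, mostly with a low value. They report only what shows in the picture. A call takes as long as a camera call. They do not tell look-alikes from the thing itself.
- cams.cut_out(picture, query): "region" (480x640 bool, what is visible of it) and "extent" ([centre column, centre row, width, height] in pixels, round what is visible of it).
The state is a dict: "time": time; "qpos": joint angles; "qvel": joint speeds; "joint_efforts": joint torques, N m; "tool_pos": TCP position; "tool_rot": TCP orientation; "contact_force": force on the tool from outside, world axes, zero at the start; "torque": the same for the moment, N m; "opening": finger opening in m.
Only numpy, scipy, OpenCV 4.12 (cv2) and the standard library are available. Lean on these libraries where they do the work, as an engineer would, in place of code of your own. Each camera call takes 0.05 s, during which the arm holds its last target.

### The job

On the rescue base's check table two monitor batteries sit in charging sleeves, but one was pushed in the wrong way round, so its narrow contact nose with the brass strips sticks out. Slide that battery right out of its sleeve, turn it end for end, keeping the same side up, and slide it back fully home in the same sleeve with the contact nose inside, lying flat and straight. Leave the other battery where it is.

Things in the scene. Friction and masses are not known exactly. Their poses are not given: they have to be found in the camera images.
- pack_mid (a point): Centre of the battery that starts in backwards: a loose grey block 160 long, 46 wide, 40 high, 0.3-0.65 kg, lying on the table, 20 mm below this point. x axis: along it to its contact nose; y: across; z: up. It starts home or up to 6 mm short, plain end inside, over half sticking out; its middle is free to grip across the width from above.
- pack_nose (a point): Middle of the same battery's contact end face, 80 mm from pack_mid along x; same axes. The last 20 mm here is a narrower black nose, 30 mm wide, 24 mm high (8 to 32 mm above the underside), with two brass strips.
- dock_mouth (a point): That battery's sleeve: white, fixed, 56 high, 74 wide, 82 long; inside 62 wide, 50 high, 52 mm deep to the back wall, sight slot in the roof, no floor (batteries slide on the table). Point: middle of its mouth at table height; x: level, into the sleeve; y: across; z: up. Fully home, a battery touches the back wall and its centre is 28 mm outside the mouth.
- spare_mid (a point): Centre of the other battery, of the same shape and size, x towards its contact nose. It sits the right way round, plain end sticking out, in its own identical sleeve, 260 mm or more to one side. To be left alone.
Mind the look-alikes: they are no part of the job. Leave any red or turquoise look-alike of the part that bears dock_mouth alone.

How it is judged:
On the way:
1. the reversed battery is drawn wholly out of its sleeve (horizontal distance between pack_mid and dock_mouth above 0.083 m), for 0.1 s.
At the end, for the whole second after the job is handed in: The battery is back in its own sleeve with the contact nose inside and no more than 12 mm short of the back wall, straight within 12 degrees, lying flat on the table (within 6 degrees) the same side up as before, and the other battery is within 20 mm of where it was (x of pack_nose in the frame of dock_mouth between 0.04 and 0.06 m and y of pack_nose in the frame of dock_mouth between -0.02 and 0.02 m and angle between the x axis of pack_mid and the x axis of dock_mouth, either way round below 0.21 rad and angle between pack_mid's own z axis and vertical below 0.1 rad and height (world z) of pack_mid below 0.03 m and distance of spare_mid from where it was at the start of the episode below 0.02 m); the robot touches nothing.
It fails at once if the other battery is shifted by more than 20 mm (distance of spare_mid from where it was at the start of the episode above 0.02 m).
It also fails if it takes over 45 s, if anything falls off the work surface, if the arm or the gripper's body presses on something with over 40 N, if the wrist force passes 120 N, or if a joint passes its speed limit or range.

## Working session

There is one attempt and no reset: what is moved stays moved. The work goes in short steps, Python scripts to look and compute and a tool call to move; the robot and the scene stay as the last step left them, time stands still between calls to the robot, and variables do not carry over. Pictures are saved under pics/ and viewed, and the job is handed in when it is done.

Besides the shell and the picture viewer there is one more tool, called as a command line: name --argument value ..., lists and objects as JSON in quotes. servo_tool: Moves the arm, as the interface text tells. Its arguments: {"type":"object","properties":{"targets":{"type":"string"},"hand":{"type":"number"},"squeeze":{"type":"number"}},"required":["targets"]}

```bash
mkdir -p pics; cat > h.py <<'E'
import numpy as np,cv2
from cell import telemetry,cams,robot
def shot(n,tag):
    p=cams.read_camera(n); cv2.imwrite(f'pics/{tag}.png',cv2.cvtColor(p['color'],cv2.COLOR_RGB2BGR)); return p
def w(p,uv,z):
    K,R,t=map(np.array,(p['K'],p['R'],p['t'])); d=R.T@np.linalg.inv(K)@np.array([uv[0],uv[1],1.]); c=-R.T@t
    return c+d*(z-c[2])/d[2]
def px(p,X):
    K,R,t=map(np.array,(p['K'],p['R'],p['t'])); q=K@(R@np.array(X)+t); return q[:2]/q[2]
E
python3 - <<'E'
from h import *
for n in('top','scene'):
    p=shot(n,n+'0'); print(n,-np.array(p['R']).T@p['t'])
    for q in('pack_mid','pack_nose','dock_mouth','spare_mid'):
        for r in cams.cut_out(p,q): print(q,round(r['score'],2),np.round(r['extent']),r['region'].sum())
s=telemetry.observe();print(s['time'],s['tool_pos'],s['tool_rot'],s['opening'],s['contact_force'])
E
```

```text
top [0.44914418 0.03954842 0.86714007]
pack_mid 0.97 [246. 196.  26.  92.] 1849
pack_nose 0.88 [246. 192.  26.  92.] 1744
dock_mouth 0.9 [235. 338.  55.  54.] 2116
dock_mouth 0.86 [154.  96.  57.  60.] 2265
dock_mouth 0.8 [175. 248.  59.  49.] 2262
dock_mouth 0.69 [246. 154.  51.  53.] 2006
spare_mid 0.67 [458. 201.  36.  84.] 2014
scene [ 1.47348014 -0.34215725  0.73246627]
pack_mid 0.75 [394. 257.  46.  30.] 620
pack_nose 0.8 [394. 258.  49.  26.] 587
dock_mouth 0.88 [356. 208.  39.  34.] 1049
dock_mouth 0.84 [508. 290.  54.  48.] 1571
dock_mouth 0.8 [411. 276.  46.  41.] 1581
spare_mid 0.73 [226. 292.  26.  45.] 641
0.5 [ 0.21974745 -0.47680668  0.24071313] [ 3.14154570e+00 -2.66464107e-05  4.31782218e-01] 0.09152952939263924 [ 0.22548883 -0.45476208  0.35177994]
```

View pics/top0.png

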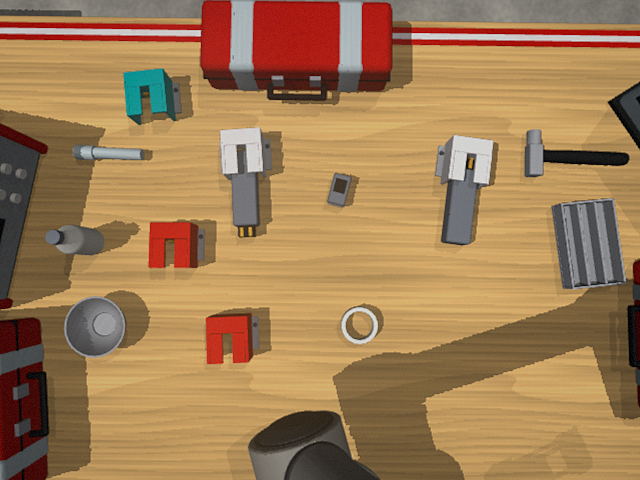

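View pics/scene0.png

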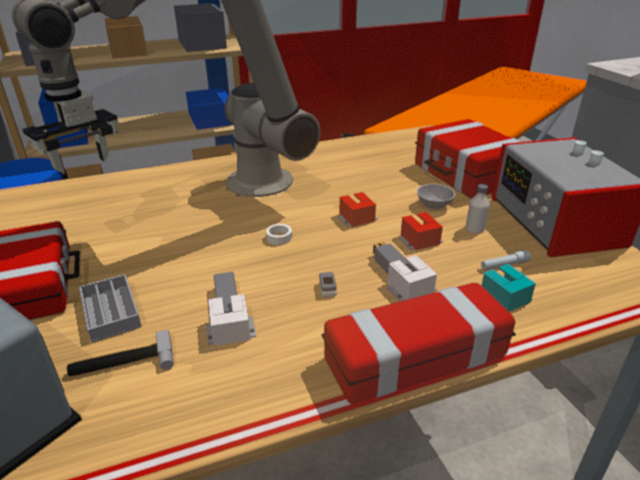

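```bash
python3 - <<'E'
import cv2
i=cv2.imread('pics/top0.png')[110:260,190:310]
cv2.imwrite('pics/crop0.png',cv2.resize(i,None,fx=4,fy=4,interpolation=cv2.INTER_CUBIC))
from h import *
E
```

```text
(no output)
```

View pics/crop0.png

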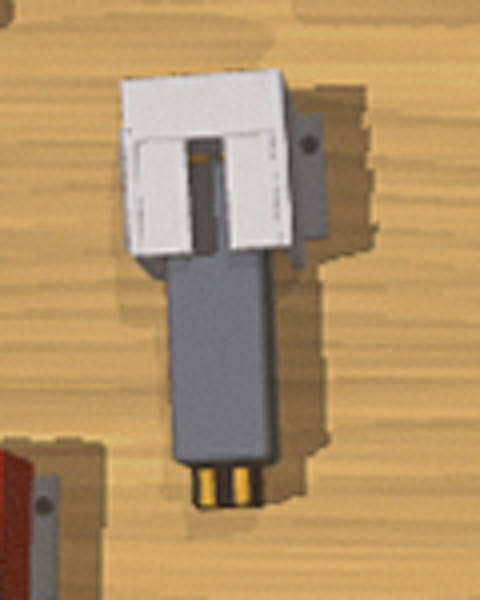

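The left white sleeve at (243,150) has the nose with brass strips sticking out at (247,231), so it is the reversed battery. The right white one at (458,200) has its plain end out and is the spare. The reds at (175,248) and (235,338) and the turquoise at (154,96) are look-alikes. The enlarged crop confirms this.

```bash
python3 - <<'E'
from h import *
p=cams.read_camera('top')
f=lambda x,y,z:w(p,(190+x/4,110+y/4),z)
for n,a in dict(bl=(173,460,.04),br=(277,460,.04),ml=(168,258,.04),mr=(272,255,.04),nl=(193,507,.032),nr=(265,507,.032),sml=(130,258,.056),smr=(292,245,.056),sbl=(122,82,.056),sbr=(283,70,.056)).items():
    print(n,f(*a).round(4))
ml,mr,bl,br=[f(*a)[:2] for a in((130,258,.056),(292,245,.056),(122,82,.056),(283,70,.056))]
print('mouth',(ml+mr)/2,'w',np.linalg.norm(ml-mr),'L',np.linalg.norm((ml+mr-bl-br)/2), 'dir',(bl+br-ml-mr)/2, ml-mr)
# red dims etc. positions
for n,u in dict(red1=(175,248),red2=(235,338),turq=(154,96),remote=(341,189),bag=(297,88),sp=(458,200),ring=(360,325)).items(): print(n,w(p,u,.03).round(3))
E
```

```text
bl [0.5323 0.1926 0.04  ]
br [0.5329 0.145  0.04  ]
ml [0.6259 0.1972 0.04  ]
mr [0.6279 0.1493 0.04  ]
nl [0.5115 0.1844 0.032 ]
nr [0.5119 0.1512 0.032 ]
sml [0.6223 0.2113 0.056 ]
smr [0.6291 0.1382 0.056 ]
sbl [0.7033 0.217  0.056 ]
sbr [0.7098 0.1439 0.056 ]
mouth [0.62567961 0.17472948] w 0.07341646251474325 L 0.08105590358607624 dir [0.08085579 0.00569212] [-0.00684717  0.07309647]
red1 [0.489 0.301 0.03 ]
red2 [0.327 0.186 0.03 ]
turq [0.776 0.35  0.03 ]
remote [ 0.603 -0.005  0.03 ]
bag [0.795 0.08  0.03 ]
sp [ 0.585 -0.223  0.03 ]
ring [ 0.353 -0.041  0.03 ]
```

```bash
cat >> h.py <<'E'
from scipy.spatial.transform import Rotation as Ro
def need(x,y,z,yaw):
    s=telemetry.observe(); r=Ro.from_euler('xyz',s['tool_rot'])
    d=r.inv().apply(np.array([x,y,z])-s['tool_pos'])*1000
    dy=-(yaw-s['tool_rot'][2]); dy=(dy+np.pi)%(2*np.pi)-np.pi
    print('need',d.round(1),round(dy,3),'t',s['time'],'q6',s['qpos'][5].round(2) if hasattr(s['qpos'],'round') else s['qpos'][5])
E
python3 -c "
from h import *
need(.5916,.1718,.15,.05)"
```

```text
need [ 609.2 -433.5   90.7] 0.382 t 0.55 q6 -0.15
```

servo_tool --targets "20 -14 0 0; 40 -29 4 0; 40 -29 4 0; 40 -29 4 0; 40 -29 4 0; 40 -29 4 0; 40 -29 4 0; 40 -29 4 0; 40 -29 4 0; 40 -29 4 0; 40 -29 4 0; 40 -29 4 0; 40 -29 4 0; 40 -29 4 0; 40 -29 4 0; 30 -20 0 0; 0 0 0 0.12; 0 0 0 0.13; 0 0 0 0.13; 0 0 0 0" --hand 1

```text
time: 3.05
tool_pos: [0.5892, 0.2231, 0.1854]
tool_rot: [-3.139, -0.001, 0.051]
contact_force: [0.2, 0.2, 0.2]
opening: 0.0922
```

```bash
python3 -c "
from h import *
need(.5916,.1718,.02,.05)
s=telemetry.observe();print(s['tool_pos'],s['tool_rot'],s['contact_force'])"
```

```text
need [ -0.4  51.8 165.3] 0.001 t 3.05 q6 1.76
[0.58917606 0.22311108 0.18544866] [-3.13924070e+00 -1.02630758e-03  5.11895657e-02] [0.16779247 0.19377546 0.19261134]
```

servo_tool --targets "0 18 10 0; 0 24 20 0; 0 10 30 0; 0 0 35 0; 0 0 0 0"

```text
time: 3.68
tool_pos: [0.59, 0.1661, 0.0865]
tool_rot: [-3.14, 0.0, 0.061]
contact_force: [0.0, -0.0, 1.3]
opening: 0.0917
```

```bash
python3 -c "
from h import *
need(.5916,.1718,.02,.05)
p=shot('top','t1');p=shot('scene','s1')
import cv2
a=cv2.imread('pics/t1.png')[100:280,150:350];b=cv2.imread('pics/s1.png')[200:335,320:470]
cv2.imwrite('pics/c1.png',np.hstack([cv2.resize(a,(400,360)),cv2.resize(b,(400,360))]))
"
```

```text
need [ 2.  -5.5 66.5] 0.011 t 3.675 q6 1.66
```

View pics/c1.png

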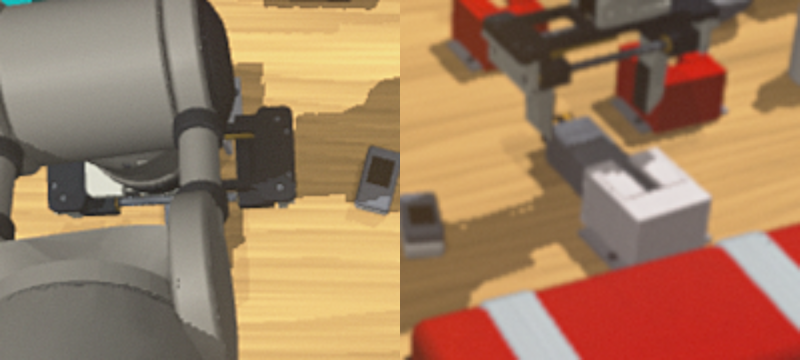

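The jaws straddle the battery: scene crop fingers at (540,110) and (650,90) either side of the body. Descending.

servo_tool --targets "2 -3 10 0.005; 0 -2 15 0.005; 0 0 18 0; 0 0 14 0; 0 0 5 0; 0 0 0 0"

```text
time: 4.53
tool_pos: [0.596, 0.1732, 0.026]
tool_rot: [-3.139, -0.01, 0.052]
contact_force: [0.8, -0.2, -0.5]
opening: 0.0916
```

```bash
python3 -c "
from h import *
need(.5916,.1718,.02,.05)"
```

```text
need [-4.5  1.2  6. ] 0.002 t 4.525 q6 1.68
```

servo_tool --targets "-4 1 4 0; 0 0 2 0; 0 0 0 0"

```text
time: 4.9
tool_pos: [0.5924, 0.172, 0.0206]
tool_rot: [-3.139, -0.012, 0.052]
contact_force: [-0.3, -0.6, 0.0]
opening: 0.0918
```

```bash
python3 -c "
from h import *
need(.5916,.1718,.02,.05)"
```

```text
need [-0.8  0.1  0.6] 0.002 t 4.9 q6 1.68
```

servo_tool --targets "0 0 0 0; 0 0 0 0; 0 0 0 0; 0 0 0 0; 0 0 0 0; 0 0 0 0" --hand 0.3 --squeeze 45

```text
time: 5.65
tool_pos: [0.5929, 0.1723, 0.0213]
tool_rot: [-3.139, -0.014, 0.052]
contact_force: [0.8, -0.0, 0.2]
opening: 0.0457
```

servo_tool --targets "-10 0 0 0; -20 0 0 0; -20 0 -0.5 0; -20 0 0 0; -20 0 0 0; -15 0 0 0; 0 0 0 0"

```text
time: 6.52
tool_pos: [0.4848, 0.1661, 0.0216]
tool_rot: [-3.139, -0.02, 0.052]
contact_force: [-1.0, -0.1, -1.9]
opening: 0.0458
```

```bash
python3 -c "
from h import *
need(.49,.17,.12,.05)
p=shot('scene','s2')
b=cv2.imread('pics/s2.png')[180:345,300:500]
cv2.imwrite('pics/c2.png',cv2.resize(b,None,fx=3,fy=3))
"
```

```text
need [  7.4  -3.9 -98.3] 0.002 t 6.525 q6 1.7
```

View pics/c2.png

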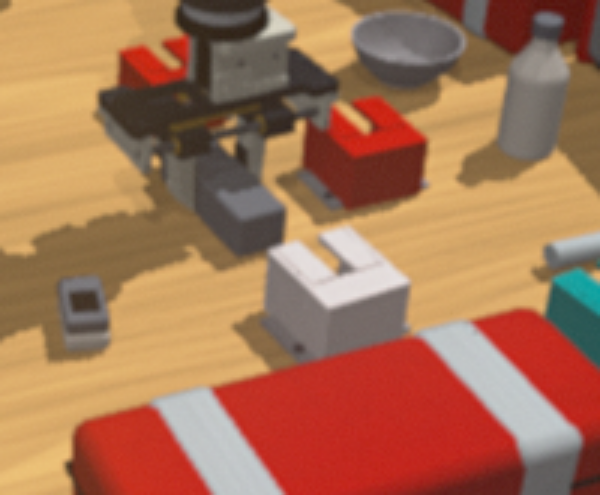

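The battery is clear of the sleeve (crop: grey body ends at (250,240), sleeve at (340,290)). I'll lift it and turn it.

servo_tool --targets "0 0 -15 0; 0 0 -30 0; 0 0 -35 0; 0 0 -15 0; 0 0 0 -0.1; 0 0 0 -0.18; 0 0 0 -0.18; 0 0 0 -0.18; 0 0 0 -0.18; 0 0 0 -0.18; 0 0 0 -0.18; 0 0 0 -0.18; 0 0 0 -0.18; 0 0 0 -0.18; 0 0 0 -0.18; 0 0 0 -0.18; 0 0 0 -0.18; 0 0 0 -0.18; 0 0 0 -0.18; 0 0 0 -0.18"

```text
time: 9.07
tool_pos: [0.4887, 0.1643, 0.1304]
tool_rot: [3.133, 0.023, 2.942]
contact_force: [0.2, -0.2, -5.4]
opening: 0.0462
```

```bash
python3 -c "
from h import *
need(.50,.165,.022,np.pi+.08)
s=telemetry.observe();print(s['tool_rot'],s['opening'])"
```

```text
need [ -8.3   2.  108.7] -0.279 t 9.075 q6 -1.2
[3.13293836 0.02336362 2.94236589] 0.04618767814074186
```

servo_tool --targets "0 0 0 -0.14; 0 0 0 -0.14; 0 0 0 0; -8 2 25 0; 0 0 25 0; 0 0 20 0; 0 0 0 0"

```text
time: 9.95
tool_pos: [0.5011, 0.1672, 0.0624]
tool_rot: [3.139, 0.029, -3.066]
contact_force: [-0.3, 0.1, -4.2]
opening: 0.0459
```

```bash
python3 -c "
from h import *
need(.50,.165,.022,np.pi+.08)
s=telemetry.observe();print(s['tool_rot'],s['opening'])
p=shot('scene','s3')
b=cv2.imread('pics/s3.png')[180:345,300:500]
cv2.imwrite('pics/c3.png',cv2.resize(b,None,fx=3,fy=3))
p=shot('top','t3')
b=cv2.imread('pics/t3.png')[100:300,130:330]
cv2.imwrite('pics/d3.png',cv2.resize(b,None,fx=3,fy=3))
"
```

```text
need [ 2.4 -2.2 40.3] -0.004 t 9.95 q6 -1.47
[ 3.13927148  0.02873    -3.06566946] 0.04590599535324209
```

View pics/c3.png

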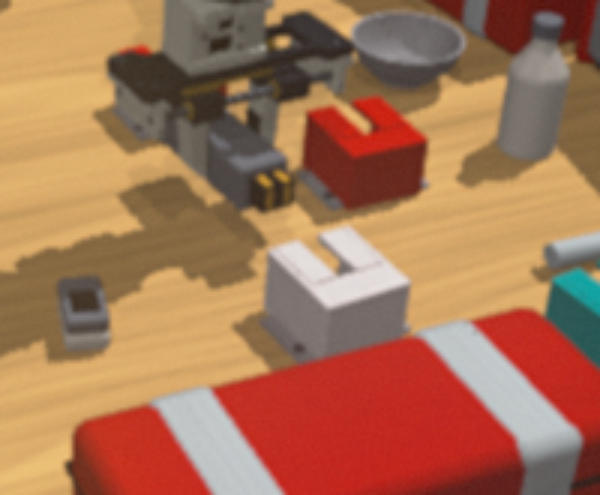

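View pics/d3.png

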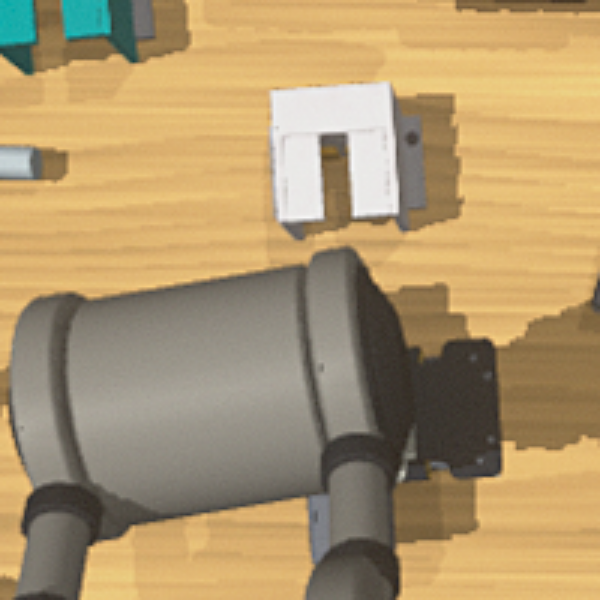

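The nose points into the sleeve (brass at (275,190) in the scene crop). The battery is tilted about 2° nose-up because of wrist drift, so I'll stop a few mm higher.

servo_tool --targets "2 -2 14 -0.004; 0 0 14 0; 0 0 6 0; 0 0 0 0"

```text
time: 10.55
tool_pos: [0.5025, 0.1655, 0.0293]
tool_rot: [3.139, 0.035, -3.062]
contact_force: [-0.1, -0.4, -5.4]
opening: 0.0459
```

```bash
python3 -c "
from h import *
need(.5,.1648,.025,np.pi+.08)
need(.5977,.1725,.025,np.pi+.08)
s=telemetry.observe();print(s['tool_rot'],s['opening'])
p=shot('scene','s4')
b=cv2.imread('pics/s4.png')[180:345,300:500]
cv2.imwrite('pics/c4.png',cv2.resize(b,None,fx=4,fy=3.6))
"
```

```text
need [ 2.7 -0.5  4.2] -0.0 t 10.55 q6 -1.48
need [-95.2  -0.6   7.7] -0.0 t 10.55 q6 -1.48
[ 3.13876687  0.03527034 -3.06183166] 0.04587422177786605
```

View pics/c4.png

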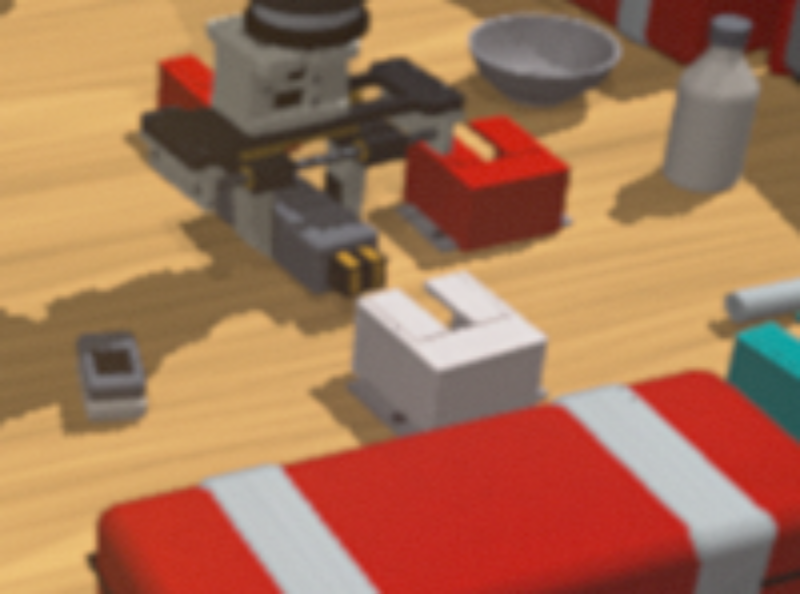

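servo_tool --targets "-10 0 2 0; -18 0 1 0; -18 0 1 0; -18 0 1 0; -10 0 0.5 0; 0 0 0 0"

```text
time: 11.35
tool_pos: [0.5824, 0.172, 0.0279]
tool_rot: [3.138, 0.04, -3.062]
contact_force: [-0.5, -0.8, -4.6]
opening: 0.0459
```

```bash
python3 -c "
from h import *
need(.5977,.1725,.027,np.pi+.08)
p=shot('scene','s5')
b=cv2.imread('pics/s5.png')[180:345,300:500]
cv2.imwrite('pics/c5.png',cv2.resize(b,None,fx=4,fy=3.6))
"
```

```text
need [-15.2  -0.8   1.5] -0.0 t 11.35 q6 -1.49
```

View pics/c5.png

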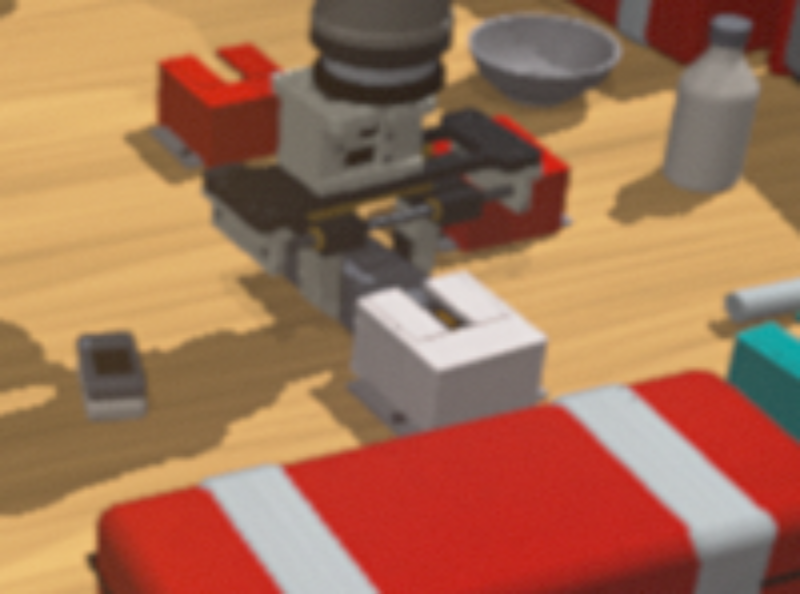

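servo_tool --targets "-7 0 0.5 0; -4 0 0.5 0; -2 0 0.5 0; -1 0 0 0"

```text
time: 11.9
tool_pos: [0.5956, 0.1733, 0.0269]
tool_rot: [3.139, 0.038, -3.061]
contact_force: [0.7, 0.5, -4.6]
opening: 0.046
```

servo_tool --targets "-1.5 0 0.5 0; -1.5 0 0.5 0; 0 0 0.5 0"

```text
time: 12.28
tool_pos: [0.5987, 0.1735, 0.0254]
tool_rot: [3.139, 0.038, -3.061]
contact_force: [0.6, 0.2, -4.0]
opening: 0.0458
```

servo_tool --targets "-1 0 0.5 0; -1 0 0.5 0; -1 0 0.5 0"

```text
time: 12.65
tool_pos: [0.6, 0.1737, 0.0246]
tool_rot: [3.139, 0.034, -3.061]
contact_force: [-6.6, 0.1, 4.5]
opening: 0.0456
```

The 6.6 N push-back marks the back wall, and the vertical force now shows table support. Releasing.

servo_tool --targets "0 0 0 0; 0 0 0 0; 0 0 0 0; 0 0 0 0; 0 0 0 0; 0 0 0 0" --hand 1

```text
time: 13.4
tool_pos: [0.6031, 0.1741, 0.0263]
tool_rot: [3.138, 0.041, -3.061]
contact_force: [0.4, 0.9, -0.0]
opening: 0.0917
```

servo_tool --targets "0 0 -10 0; 0 0 -25 0; 0 0 -40 0; 0 0 -40 0; 20 -20 -20 0; 40 -40 0 0; 40 -40 0 0; 40 -40 0 0; 40 -40 0 0; 0 0 0 0"

```text
time: 14.65
tool_pos: [0.4294, -0.0256, 0.1632]
tool_rot: [3.141, 0.052, -3.059]
contact_force: [0.4, 0.8, 0.7]
opening: 0.0917
```

```bash
python3 -c "
from h import *
p=shot('top','t6');q=shot('scene','s6')
cv2.imwrite('pics/d6.png',cv2.resize(cv2.imread('pics/t6.png')[110:260,190:310],None,fx=4,fy=4,interpolation=2))
cv2.imwrite('pics/c6.png',cv2.resize(cv2.imread('pics/s6.png')[180:345,300:500],None,fx=4,fy=3.6))
for r in cams.cut_out(p,'spare_mid'): print(r['score'],r['extent'])
"
```

```text
0.66 [457.9, 202.1, 37.0, 81.6]
```

View pics/d6.png

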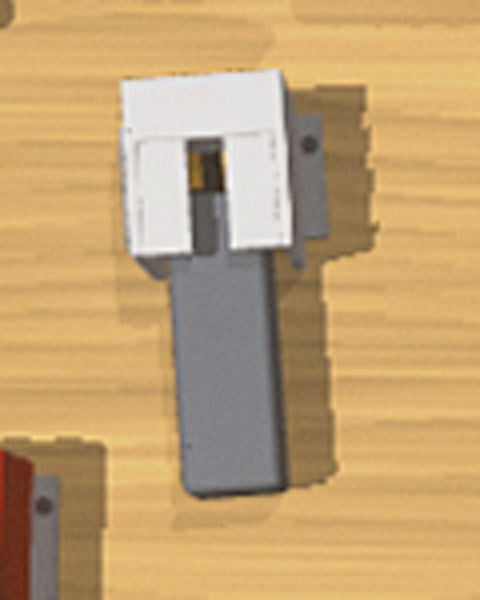

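View pics/c6.png

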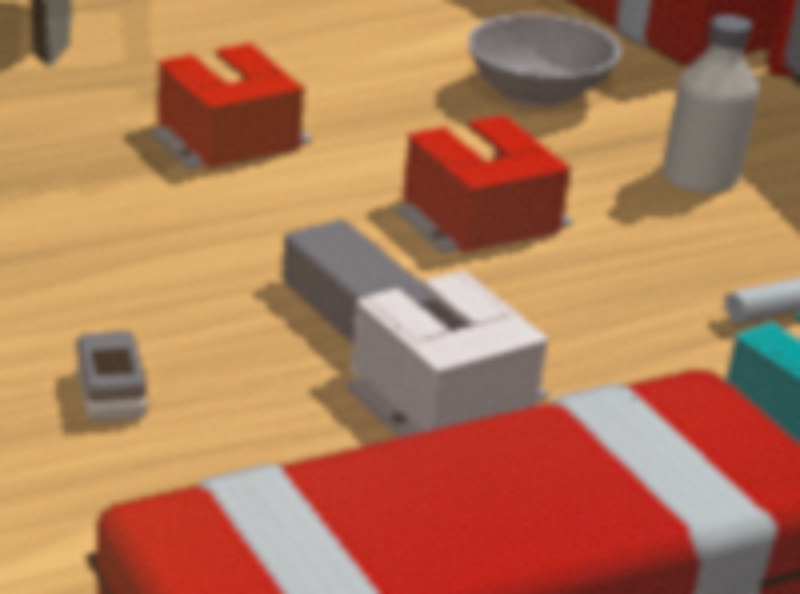

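The brass shows through the sight slot at (207,172), the plain end is out at (235,493), and the battery lies flat. Next I'll measure how deep it sits.

```bash
python3 -c "
from h import *
p=cams.read_camera('top')
f=lambda x,y,z:w(p,(190+x/4,110+y/4),z)[:2]
a,b=f(183,491,.04),f(288,488,.04);c,d=f(171,258,.04),f(271,252,.04)
m=np.array([.6257,.1747]);u=np.array([np.cos(.08),np.sin(.08)])
e=(a+b)/2; print(a,b,np.linalg.norm(a-b)); v=(c+d)/2-e; print('yaw',np.arctan2(v[1],v[0]))
v/=np.linalg.norm(v); n=e+.16*v-m; print('nose x,y in dock',n@u, n@np.array([-u[1],u[0]]))
"
```

```text
[0.51816676 0.18770408] [0.52010335 0.13975707] 0.047986100290465544
yaw 0.08307544572255304
nose x,y in dock 0.05289850459178783 -0.001926167764347932
```

Nose x is 0.053 (home is 0.052), y is −0.002, and it is straight.

```bash
python3 -c "
from h import *
print(robot.hand_in())"
```

```text
the job is handed in; nothing more can be done
None
```

I pulled the reversed battery out of its sleeve, lifted it and turned it end for end with the same side up. I then slid it back in nose first until it met the back wall, which I felt as about 7 N of push-back. I released it, moved the arm clear and handed the job in at about 15 s of the 45 s allowed.

My last checks, measured from the top camera picture:
- **Depth:** the nose is 53 mm into the sleeve, where 52 mm is fully home; the 1 mm difference is within the camera's accuracy.
- **Straightness:** it sits 2 mm off centre and within about 0.5° of the sleeve's direction.
- **Lie:** it looks flat in the scene picture, and the brass strips show through the sight slot.
- **Other battery:** its detected position changed by about a pixel, so it was not disturbed.

None of these checks failed or disagreed. The wrist tilted by about 2° during the moves, which held the battery slightly nose-up on the way in. It settled flat when I let go.

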